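# Nest the screw trays on the sloping stand

### The job

Tidy the repair bench: lift the green lid by its knob off the white tray that is fixed on the sloping stand and set it aside flat on the bench, knob up. Then put the blue screw tray into that white tray and the orange tray into the blue one. Turn each so that its round end lies over the round end of the tray below, press it straight down, without forcing, slamming or dropping it, past the stiff spring tongues until its shoulder sits fully home and flush on the rim, and let go. Leave the hard drive, the fan and the screwdriver where they are.

Things in the scene. Friction and masses are not known exactly. Their poses are not given: they have to be found in the camera images.
- base_tray: white tray, fixed on the stand, mouth up and towards the robot: long axis x level, z (out of the mouth) leaning 30 deg from vertical. Outline of all three trays: a U, 140 mm long (x), 60 wide (y), 44 high; square end at x -70, half-round end (radius 30) at x +70; sides straight, upright, parallel from x -70 to +40; walls 3 mm. Origin: centre of underside. Lowest 12 mm: see blue tray
- base_mouth (a point): centre of the white tray's open mouth, in the plane of its rim, 44 mm above its origin along its z. Inside each end wall (x = -67 and +67), 1 to 14 mm below the rim, a 12 mm wide steel spring tongue with a sloping lead-in stands up to 3.3 mm into the mouth; a foot meets them some 7 mm before it is home, about 6 to 15 N of push takes it past them, and friction then holds it
- blue_tray: loose blue tray, 0.11 to 0.2 kg, flat on the bench at various turns; outline, mouth and spring tongues as the white tray. Origin: centre of underside, z up. Its lowest 12 mm is a solid foot set in 5 mm from the outer walls (which run from z 12 to 44 mm); it enters the mouth below with 2 mm play all round. Home, its shoulder is on the rim: x, z parallel, origin 32 mm above the white origin along z
- orange_tray: loose orange tray, the same as the blue one (0.11 to 0.2 kg, same foot, origin and axes), flat on the bench at various turns. Home in the blue tray its x and z axes are parallel to the blue tray's and its origin is 32 mm above the blue tray's origin along z (64 mm above the white tray's)
- blue_round_end (a point): middle of the blue tray's half-round end, outer face, at (70, 0, 28) mm in the tray's frame
- orange_round_end (a point): middle of the orange tray's half-round end, outer face, at (70, 0, 28) mm in the tray's frame
- lid: loose green lid, 0.09 kg, lying on the white tray at the start, in line with it (its x and z parallel to the tray's): a U-shaped plate 140 x 60 mm, 4 mm thick, on a 4 mm deep locating plug that hangs in the mouth with some play; black round knob on top. Origin: centre of the plug's underside, which lies 4 mm below the tray's rim; set down on the bench it rests on the plug, origin at bench height
- lid_knob (a point): middle of the lid's knob, 22 mm above the lid's origin; the knob is an upright cylinder 22 mm across, from 8 to 32 mm above the lid's origin, on the lid's z axis
- stand: steel stand, fixed, 150 mm deep (x) by 190 mm wide (y), its sloping plate rising away from the robot to about 70 mm; origin: centre of its underside. The white tray's origin is 45 mm straight above it; seen from the robot its round end points to the left (along the stand's +y). The bench between robot and stand is bare
- hard_drive: bystander: aluminium hard drive with a paper label, 147 x 102 x 26 mm, lying flat, loose; origin at the centre of its underside
- case_fan: bystander: black square case fan, 120 x 120 x 25 mm, lying flat, loose; origin at the centre of its underside
- screwdriver: bystander: screwdriver with a red handle, 190 mm long, lying on the bench beyond the stand, loose; origin at about its middle, x along its shaft
Mind the look-alikes: they are no part of the job. There is more than one size of the lid; the job needs the larger. Several things have the shape of the orange_tray; the one meant has the colours described above.

How it is judged:
By the outcome, as a careful person would: the job done as asked, in the order asked, and still so for the second after the job is handed in, with the robot touching nothing.
It also fails if it takes over 72 s, if anything falls off the work surface, if the arm or the gripper's body presses on something with over 40 N, if the wrist force passes 120 N, or if a joint passes its speed limit or range.

### The arm

A 6-joint arm with a two-finger parallel gripper is mounted at the origin on the work surface. World frame = base frame: x ahead of the robot, y to its left, z up, the work surface at z = 0. Lengths are in mm, angles in rad, forces in N, time in s.
With the tool pointing down it reaches from about 325 to 750 mm from the base axis. Payload 7.6 kg.
Tool frame: the origin (TCP) lies at the very end of the fingers, on their centre line; the grasp point (between the pads) lies 19 mm behind it; z points along the fingers, y is the line along which they close (so a half turn about z gives the same grasp; the last joint's range is limited). The gripper opens to 85 mm and grips with 20 to 120 N. Pads are 22 mm wide; open, the fingers measure 114 mm over their backs; the gripper's body (76 mm by 85 mm) begins 54 mm behind the grasp point. The pads swing forward as they close: fully open they stand 13 mm farther back than shut.
Start: joints at [1.103, 0.052, 1.401, -0, 1.689, -0.07], TCP at [203.366, 484.033, 231.323] pointing down, gripper open.
Joint ranges: [-2.9, 2.9], [-0.91, 2.17], [0.12, 2.37], [-1.06, 4.2], [0.26, 2.73], [-2.93, 2.93]. Speed limits (rad/s): [2.57, 2.57, 3.01, 3.14, 3.14, 3.14].

### API

Orientations are given as a 3x3 rotation matrix whose columns are the frame's x, y, z axes.
In Python, from cell import * gives the robot as it stands. The module is installed in compiled form; this text tells all that it offers.
- The arm moves only by the shell command python3 -m inch 'ROWS' [FORCE]. ROWS is a JSON object of lists of equal length, an entry for each row: "gripper": the finger opening in mm, from 0 to 85.4; "travel": the shift along the tool's x, y, z in mm, a list of three; "twist": the turn, a rotation vector about the tool's x, y, z in degrees, a list of three. In form: {"gripper": [gripper, ...], "travel": [[tx, ty, tz], ...], "twist": [[wx, wy, wz], ...]}. A call has 1 to 20 rows; each row shifts and turns the commanded pose from where the row before left it, along the tool's axes as they then stand; what a row does not reach is not made up. A row lasts 1/12 s, in which the tool goes at most 41.7 mm and 7.16 degrees, less where a joint would pass 70% of its speed; a pose out of reach is approached as far as the arm can. A call is refused whole if a number of a shift passes 41.7 or a number of a turn 7.16, either way. A call with a gripper value outside its range is refused whole. The fingers move at their own pace and stop on an object; FORCE is the grip in N (left out, the last holds). Time passes only in rows, so rows that do not move let the fingers close. It gives the time, the measured TCP pose, the force, the opening and the grip force at its end, in the units of the state.
- get_obs(): the state, without advancing time (a new reading comes with each control period).
- snapshot(name): name is "side" or "top"; returns the picture (420x560x3 uint8, red, green, blue); there is no depth.
- camera_model(name): a dict with "fx", "fy", "cx", "cy" (pixels), "D" ([k1, k2, p1, p2, k3] as OpenCV has them; the pictures are not rectified), "origin" and "rotation" of the camera in the world. Camera axes: x right, y down, z forward; pixel columns grow to the right and rows downward; lengths in mm; the calibration is good to about 2 mm. A picture is of the moment at which its call begins. camera_model takes no time and is no camera call.
- hand_in(): hands the job in; it is judged then, once.
The state is a dict: "time_s": time; "joint_positions": joint angles; "qvel": joint speeds; "tau": joint torques, N m; "position": TCP position; "orientation": TCP orientation; "ft_force": force on the tool from outside, world axes, zero at the start; "torque": the same for the moment, N m; "width": finger opening in mm; "grip_force": force on a finger pad.
Only numpy, scipy, OpenCV 4.12 (cv2) and the standard library are available. Lean on these libraries where they do the work, as an engineer would, in place of code of your own. Each camera call takes 0.05 s, during which the arm holds its last target. There are 200 camera calls.

## Working session

There is one attempt and no reset: what is moved stays moved. The work goes in short steps, Python scripts to look and compute and a shell command to move; the robot and the scene stay as the last step left them, time stands still between calls to the robot, and variables do not carry over. Pictures are saved under pics/ and viewed, at most 10 in all, crops included, and the job is handed in when it is done.

```bash
mkdir -p pics; python3 - <<'E'
from cell import *
import cv2
for n in("top","side"):
    cv2.imwrite(f"pics/{n}0.png",snapshot(n)[:,:,::-1]); print(n,camera_model(n))
o=get_obs();print(o)
E
```

```text
top {'fx': 404.6504535986516, 'fy': 404.6504535986516, 'cx': 281.97188778620216, 'cy': 207.31959257685034, 'D': array([0.02622073, 0.        , 0.        , 0.        , 0.        ]), 'origin': array([ 518.97188269,  122.62846237, 1235.73561363]), 'rotation': array([[-0.01718936, -0.99892167,  0.04312805],
       [-0.99976809,  0.01773156,  0.01222092],
       [-0.01297247, -0.04290798, -0.9989948 ]])}
side {'fx': 485.3669033314865, 'fy': 485.3669033314865, 'cx': 280.94290534167556, 'cy': 204.5617094579125, 'D': array([-0.17741566,  0.        ,  0.        ,  0.        ,  0.        ]), 'origin': array([ 474.28135026, 1278.10696791,  805.51904273]), 'rotation': array([[-0.99724893, -0.02721208,  0.06894975],
       [-0.07277149,  0.53637859, -0.8408343 ],
       [-0.01410232, -0.84353868, -0.53688324]])}
{'time_s': 0.1, 'joint_positions': array([ 1.10268913e+00,  5.27500892e-02,  1.40163041e+00,  2.95855793e-05,
        1.68864850e+00, -7.03047129e-02]), 'qvel': array([ 2.38667814e-03, -3.10255359e-03, -2.00269169e-03, -8.67852090e-05,
       -8.15718227e-05,  4.63915618e-04]), 'tau': array([ 1.24087430e-03, -3.82583427e+01, -3.60984170e+01, -6.57110445e-05,
        4.77977112e-03,  4.51049152e-05]), 'position': array([203.22638928, 483.76183062, 230.56542314]), 'orientation': array([[-9.21915820e-01,  3.87389683e-01, -6.74298124e-04],
       [ 3.87390248e-01,  9.21914956e-01, -1.26857728e-03],
       [ 1.30211774e-04, -1.43073798e-03, -9.99998968e-01]]), 'ft_force': array([0.8927583 , 0.2439047 , 0.03122274]), 'torque': array([0.00360216, 0.00442039, 0.00634969]), 'grip_force': 0.0, 'width': 85.41241540998755}
```

View pics/top0.png

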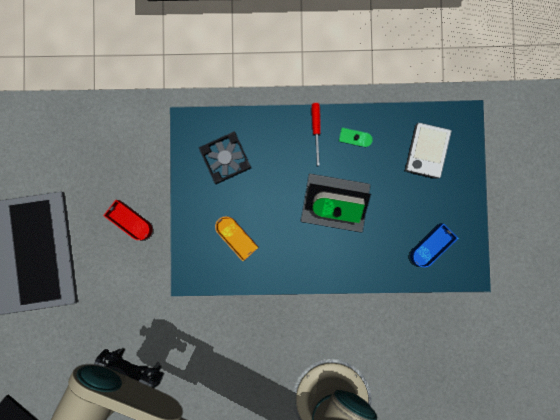

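View pics/side0.png

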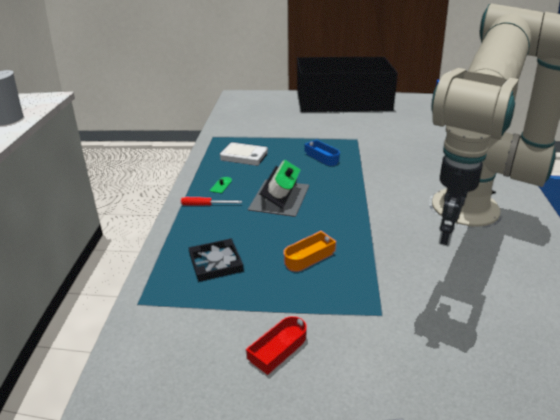

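The top view shows the green lid on the white tray at about (338,208), blue tray (435,246), orange tray (237,238), and a red look-alike at (128,220). The small green lid is at (356,137). In the side view the lid is at (288,175), blue (322,152) and orange (310,252).

```bash
cat > h.py <<'E'
from cell import *
import cv2, numpy as np
from scipy.optimize import minimize
from scipy.spatial.transform import Rotation as R
S=4
a=np.linspace(-np.pi/2,np.pi/2,25)
def U(ins,z):
    r=30-ins
    p=[(-70+ins,-r),(-70+ins,r)]+[(40+r*np.cos(t),r*np.sin(t)) for t in a[::-1]]
    return np.array([(x,y,z) for x,y in p])
TRAY=[np.vstack([U(0,12),U(0,44)]),np.vstack([U(5,0),U(5,12)])]
LID=[np.vstack([U(0,4),U(0,8)])]
def proj(P,c):
    m=camera_model(c);K=np.array([[m['fx'],0,m['cx']],[0,m['fy'],m['cy']],[0,0,1]])
    q=(P-m['origin'])@m['rotation']
    return cv2.projectPoints(q,np.zeros(3),np.zeros(3),K,m['D'])[0][:,0]
def mask(im,lo,hi,near=None,rad=60):
    im=cv2.resize(im,None,fx=S,fy=S,interpolation=cv2.INTER_LINEAR)
    m=cv2.inRange(cv2.cvtColor(im,cv2.COLOR_RGB2HSV),lo,hi)
    if near is not None:
        k=np.zeros_like(m);cv2.circle(k,(int(near[0]*S),int(near[1]*S)),rad*S,255,-1);m&=k
    m=cv2.morphologyEx(m,cv2.MORPH_OPEN,np.ones((3,3)))
    n,l,st,_=cv2.connectedComponentsWithStats(m)
    big=st[1:,4].max(); keep=[i for i in range(1,n) if st[i,4]>.15*big]
    pts=np.argwhere(np.isin(l,keep))[:,::-1].astype(np.int32)
    out=np.zeros_like(m);cv2.fillConvexPoly(out,cv2.convexHull(pts),1);return out
def sil(parts,T,t,c,shape):
    out=np.zeros(shape,np.uint8)
    for p in parts:
        q=((proj(p@T.T+t,c)+.5)*S-.5).astype(np.float32)
        cv2.fillConvexPoly(out,np.round(cv2.convexHull(q)*16).astype(np.int32),1,shift=4)
    pts=np.argwhere(out)[:,::-1].astype(np.int32)
    if len(pts): cv2.fillConvexPoly(out,cv2.convexHull(pts),1)
    return out
def fit(parts,masks,pose,x0):
    def cost(x):
        T,t=pose(x);e=0
        for c,m in masks.items():
            s=sil(parts,T,t,c,m.shape);e+=1-(s&m).sum()/(s|m).sum()
        return e
    b=None
    for d in(10,3):
        sx=np.array([x0]+[np.array(x0)+d*np.eye(len(x0))[i] for i in range(len(x0))],float)
        r=minimize(cost,x0,method='Nelder-Mead',options=dict(initial_simplex=sx,xatol=.1,fatol=1e-5,maxiter=150));x0=r.x
    return r.x,r.fun
flat=lambda x:(R.from_euler('z',x[2],degrees=True).as_matrix(),np.array([x[0],x[1],0.]))
def slope(off):   # tray pose: x along world yaw, z leaning 30deg toward robot
    def f(x):
        T=R.from_euler('z',x[2],degrees=True).as_matrix()@R.from_euler('x',30,degrees=True).as_matrix()
        return T,np.array([x[0],x[1],45.])+off*T[:,2]
    return f
COL=dict(blue=((105,150,60),(125,255,255)),orange=((12,150,90),(28,255,255)),green=((50,140,50),(75,255,255)))
def floor(px,c='top',z=0):
    m=camera_model(c);K=np.array([[m['fx'],0,m['cx']],[0,m['fy'],m['cy']],[0,0,1]])
    u=cv2.undistortPoints(np.array([[px]],float),K,m['D'])[0,0];d=m['rotation']@np.array([u[0],u[1],1])
    return m['origin']+d*(z-m['origin'][2])/d[2]
E
python3 - <<'E'
from h import *
im={c:snapshot(c) for c in("top","side")}
near=dict(blue=((435,246),(322,152)),orange=((237,238),(310,252)),green=((338,208),(288,175)))
g=dict(blue=180-40,orange=40,green=83)
ov={c:cv2.resize(im[c],None,fx=S,fy=S) for c in im}
for k in COL:
    M={c:mask(im[c],*COL[k],near[k][i],35) for i,c in enumerate(("top","side"))}
    p=floor(near[k][0],z=30 if k!='green' else 80)
    best=None
    for y0 in ((g[k],g[k]+30) if k!='green' else (g[k],)):
        pose=flat if k!='green' else slope(40)
        r=fit(TRAY if k!='green' else LID,M,pose,[p[0],p[1],y0])
        if best is None or r[1]<best[1]:best=r
    print(k,best[0].round(1),round(best[1],3))
    T,t=pose(best[0])
    for c in M:
        s=sil(TRAY if k!='green' else LID,T,t,c,M[c].shape)
        for m,col in((s,(255,255,255)),(M[c],(255,0,255))):
            cv2.drawContours(ov[c],cv2.findContours(m,0,2)[0],-1,col,1)
a=ov['top'][640:1120,800:1880];b=ov['side'][560:1120,1080:1400]
a=cv2.resize(a,(800,355));
cv2.imwrite("pics/ov.png",np.vstack([a,np.hstack([cv2.resize(ov['side'][560:1120,1080:1400],(140,245)),cv2.resize(ov['top'][740:960,1180:1520],(378,245)),cv2.resize(ov['side'][600:880,1000:1280],(282,245))])])[:,:,::-1])
for n,px in dict(fan=(225,157),hd=(430,150),sd=(317,133),stand=[(311,173),(370,182),(362,232),(301,222)]).items():
    for q in (px if isinstance(px,list) else [px]): print(n,floor(q).round())
E
```

```text
blue [ 446.5 -303.8  132.9] 0.131Traceback (most recent call last):
  File "<stdin>", line 12, in <module>
  File "h.py", line 44, in fit
    r=minimize(cost,x0,method='Nelder-Mead',options=dict(initial_simplex=sx,xatol=.1,fatol=1e-5,maxiter=150));x0=r.x
    res = _minimize_neldermead(fun, x0, args, callback, bounds=bounds,
                               **options)
    fsim[j] = func(sim[j])
              ~~~~^^^^^^^^
    fx = function(np.copy(x), *(wrapper_args + args))
  File "h.py", line 39, in cost
    s=sil(parts,T,t,c,m.shape);e+=1-(s&m).sum()/(s|m).sum()
  File "h.py", line 30, in sil
    q=((proj(p@T.T+t,c)+.5)*S-.5).astype(np.float32)
        ~~~~^^^^^^^^^^^
  File "h.py", line 14, in proj
    m=camera_model(c);K=np.array([[m['fx'],0,m['cx']],[0,m['fy'],m['cy']],[0,0,1]])
ValueError: time passes only in moves, steps and waits
```

```bash
sed -i 's/m=camera_model(c);K=/m=CM[c];K=/; s/^S=4/S=4\nCM={c:camera_model(c) for c in ("top","side")}/' h.py
cat > look.py <<'E'
from h import *
im={c:cv2.imread(f"pics/{c}0.png")[:,:,::-1].copy() for c in("top","side")}
near=dict(blue=((435,246),(322,152)),orange=((237,238),(310,252)),green=((338,208),(288,175)))
g=dict(blue=133,orange=40,green=83)
ov={c:cv2.resize(im[c],None,fx=S,fy=S) for c in im}
for k in COL:
    M={c:mask(im[c],*COL[k],near[k][i],35) for i,c in enumerate(("top","side"))}
    p=floor(near[k][0],z=30 if k!='green' else 80)
    pose=flat if k!='green' else slope(40); P=TRAY if k!='green' else LID
    b=fit(P,M,pose,[p[0],p[1],g[k]])
    print(k,b[0].round(1),round(b[1],3),'top only',fit(P,{'top':M['top']},pose,b[0])[0].round(1),'side only',fit(P,{'side':M['side']},pose,b[0])[0].round(1))
    T,t=pose(b[0])
    for c in M:
        for m,col in((sil(P,T,t,c,M[c].shape),(255,255,255)),(M[c],(255,0,255))):
            cv2.drawContours(ov[c],cv2.findContours(m,0,2)[0],-1,col,1)
a=cv2.resize(ov['top'][740:1120,840:1900],(800,287))
cr=lambda c,x,y:ov[c][y*4-130:y*4+130,x*4-130:x*4+130]
b=np.hstack([cr('side',310,252),cr('side',322,152),cr('side',288,178)])
cv2.imwrite("pics/ov.png",np.vstack([a,np.pad(b,((0,0),(0,20),(0,0)))])[:,:,::-1])
for n,px in dict(fan=[(225,157)],hd=[(430,150)],sd=[(317,133)],stand=[(311,173),(370,182),(362,232),(301,222)]).items():
    print(n,[floor(q).round()[:2].tolist() for q in px])
E
python3 look.py
```

```text
blue [ 446.2 -304.5  132.5] 0.143 top only [ 445.2 -305.1  133.8] side only [ 448.5 -303.6  129.4]
orange [487.9 279.1  41.2] 0.102 top only [487.6 279.   40.9] side only [489.3 278.7  42.7]
green [535.8 -20.4  91.9] 0.511 top only [537.1 -14.5  80.4] side only [538.7 -25.5 101.3]
fan [[730.0, 310.0]]
hd [[739.0, -317.0]]
sd [[799.0, 26.0]]
stand [[676.0, 47.0], [645.0, -132.0], [493.0, -104.0], [526.0, 80.0]]
```

View pics/ov.png

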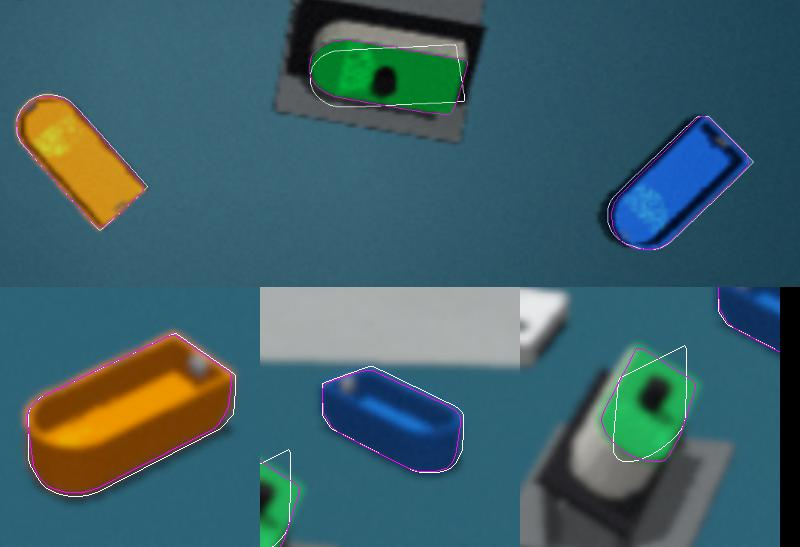

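```bash
sed -i "s/euler('x',30/euler('x',-30/" h.py; sed -i 's/green=83)/green=77)/; s/^for k in COL/for k in ["green"]/' look.py; python3 look.py|head -1
```

```text
green [582.  -23.6  80.4] 0.112 top only [581.7 -24.3  79. ] side only [583.1 -22.   83. ]
```

```bash
cat > go.py <<'E'
from h import *
from scipy.linalg import logm,expm
FL=np.diag([1,-1,-1.])   # tool axes in tray axes: x same, y,z reversed
def H(Rm,p):
    A=np.eye(4);A[:3,:3]=Rm;A[:3,3]=p;return A
def now(): o=get_obs();return H(o['orientation'],o['position']),o
def at(pose,x,loc): T,t=pose(x);return H(T@FL,t+T@np.array(loc,float))
def rows(tgt,N,ref=None):
    C=now()[0] if ref is None else ref
    D=np.real(logm(np.linalg.inv(C)@tgt))/N; A=expm(D)
    print(N,'x travel',A[:3,3].round(2).tolist(),'twist',np.degrees(R.from_matrix(A[:3,:3]).as_rotvec()).round(3).tolist())
    P=C.copy();pts=[]
    for i in range(N):P=P@A;pts.append(P[:3,3])
    pts=np.array(pts);print(' path zmin',pts[:,2].min().round(),'mid',pts[N//2].round(),'end',pts[-1].round(1))
    return A
W=[582,-23.6,80.4]
E
python3 - <<'E'
from go import *
rows(at(slope(40),W,[0,0,60]),20)
E
```

```text
20 x travel [-31.46, -0.21, 7.13] twist [-1.269, -1.002, 3.747]
 path zmin 132.0 mid [464. 260. 174.] end [532.7 -15.3 131.6]
```

```bash
python3 -m inch '{"gripper":[60,60,60,60,60,60,60,60,60,60,60,60,60,60,60,60,60,60,60,60],"travel":[[-31.5,-0.2,7.1],[-31.5,-0.2,7.1],[-31.5,-0.2,7.1],[-31.5,-0.2,7.1],[-31.5,-0.2,7.1],[-31.5,-0.2,7.1],[-31.5,-0.2,7.1],[-31.5,-0.2,7.1],[-31.5,-0.2,7.1],[-31.5,-0.2,7.1],[-31.5,-0.2,7.1],[-31.5,-0.2,7.1],[-31.5,-0.2,7.1],[-31.5,-0.2,7.1],[-31.5,-0.2,7.1],[-31.5,-0.2,7.1],[-31.5,-0.2,7.1],[-31.5,-0.2,7.1],[-31.5,-0.2,7.1],[-31.5,-0.2,7.1]],"twist":[[-1.27,-1,3.75],[-1.27,-1,3.75],[-1.27,-1,3.75],[-1.27,-1,3.75],[-1.27,-1,3.75],[-1.27,-1,3.75],[-1.27,-1,3.75],[-1.27,-1,3.75],[-1.27,-1,3.75],[-1.27,-1,3.75],[-1.27,-1,3.75],[-1.27,-1,3.75],[-1.27,-1,3.75],[-1.27,-1,3.75],[-1.27,-1,3.75],[-1.27,-1,3.75],[-1.27,-1,3.75],[-1.27,-1,3.75],[-1.27,-1,3.75],[-1.27,-1,3.75]]}' 60
python3 - <<'E'
from go import *
rows(at(slope(40),W,[0,0,42]),3)
rows(at(slope(40),W,[0,0,10]),4,at(slope(40),W,[0,0,42]))
s=[snapshot(c) for c in("top","side")]
a=cv2.resize(s[0][150:270,270:410],None,fx=2.8,fy=2.8);b=cv2.resize(s[1][100:220,220:360],None,fx=2.8,fy=2.8)
cv2.imwrite("pics/k.png",np.hstack([a,b])[:,:,::-1]); print(a.shape)
E
```

```text
time_s: 1.87
position: [533.0, -17.2, 131.9]
orientation: [[0.171, 0.852, 0.494], [0.985, -0.149, -0.083], [0.003, 0.501, -0.865]]
ft_force: [0.5, 0.7, -0.5]
width: 60.1
grip_force: 0.0
3 x travel [0.62, -0.23, 6.0] twist [0.026, -0.007, -0.092]
 path zmin 116.0 mid [539. -17. 121.] end [541.6 -16.8 116. ]
4 x travel [-0.0, 0.0, 8.0] twist [-0.0, 0.0, 0.0]
 path zmin 88.0 mid [553. -19.  95.] end [557.4 -19.4  88.3]
(336, 392, 3)
```

View pics/k.png

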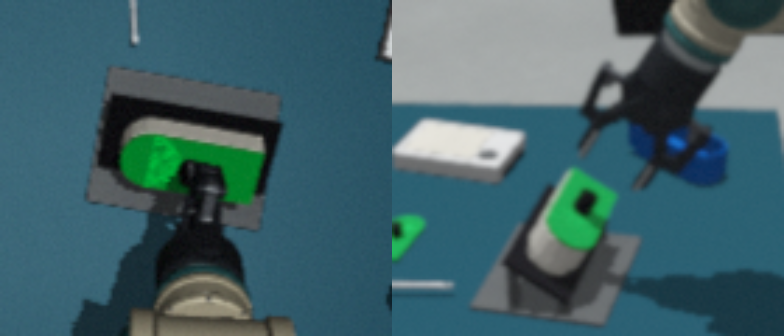

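The open fingers straddle the black knob in both views (side: knob at 588,200 between fingertips at 585,150 and 640,185). I'll descend and grip.

```bash
python3 -m inch '{"gripper":[60,60,60,60,60,60,60,0,0,0,0,0,0,0],"travel":[[0.3,-0.1,8],[0.3,-0.1,8],[0.3,-0.1,8],[0.3,-0.1,8],[0.3,-0.1,8],[0.3,-0.1,8],[0,0,0],[0,0,0],[0,0,0],[0,0,0],[0,0,0],[0,0,0],[0,0,0],[0,0,0]],"twist":[[0,0,0],[0,0,0],[0,0,0],[0,0,0],[0,0,0],[0,0,0],[0,0,0],[0,0,0],[0,0,0],[0,0,0],[0,0,0],[0,0,0],[0,0,0],[0,0,0]]}' 40
```

```text
time_s: 3.13
position: [557.0, -17.7, 91.2]
orientation: [[0.167, 0.853, 0.495], [0.986, -0.146, -0.082], [0.002, 0.502, -0.865]]
ft_force: [-1.2, 0.4, 4.5]
width: 20.4
grip_force: 39.6
```

```bash
python3 - <<'E'
from go import *
C=now()[0];T,t=slope(40)(W);print('lid local',(T.T@(C[:3,3]-t)).round(1))
B=C.copy();B[:3,3]-=40*C[:3,2]
L=[400,110,80.4]
rows(at(flat,L,[0,0,60]),10,B)
rows(at(flat,L,[0,0,20]),3,at(flat,L,[0,0,60]))
E
```

```text
lid local [ 1.6 -0.9 12.8]
10 x travel [9.96, -17.03, 1.89] twist [3.011, -0.011, -0.007]
 path zmin 60.0 mid [459.  60.  76.] end [400. 110.  60.]
3 x travel [0.0, 0.0, 13.33] twist [0.0, 0.0, 0.0]
 path zmin 20.0 mid [400. 110.  33.] end [400. 110.  20.]
```

```bash
python3 -m inch '{"gripper":[0,0,0,0,0,0,0,0,0,0,0,0,0,0,0,0,0],"travel":[[0,0,-5],[0,0,-10],[0,0,-15],[0,0,-15],[0,0,-15],[10,-17,2],[10,-17,2],[10,-17,2],[10,-17,2],[10,-17,2],[10,-17,2],[10,-17,2],[10,-17,2],[10,-17,2],[10,-17,2],[0,0,0],[0,0,0]],"twist":[[0,0,0],[0,0,0],[0,0,0],[0,0,0],[0,0,0],[3,0,0],[3,0,0],[3,0,0],[3,0,0],[3,0,0],[3,0,0],[3,0,0],[3,0,0],[3,0,0],[3,0,0],[0,0,0],[0,0,0]]}'
python3 - <<'E'
from go import *
L=[400,110,80.4]
C=now()[0]; tgt=at(flat,L,[0,0,18]);tgt[:2,3]=C[:2,3];rows(tgt,5)
E
```

```text
time_s: 4.55
position: [390.0, 112.0, 75.2]
orientation: [[0.166, 0.986, -0.0], [0.986, -0.166, 0.001], [0.001, -0.0, -1.0]]
ft_force: [-0.5, 0.5, -0.5]
width: 20.6
grip_force: 40.0
5 x travel [-0.01, 0.0, 11.44] twist [-0.004, -0.015, 0.005]
 path zmin 18.0 mid [390. 112.  41.] end [390. 112.  18.]
```

```bash
python3 -m inch '{"gripper":[0,0,0,0,0,0,0,0],"travel":[[0,0,12],[0,0,12],[0,0,12],[0,0,12],[0,0,8],[0,0,2],[0,0,2],[0,0,0]],"twist":[[0,0,0],[0,0,0],[0,0,0],[0,0,0],[0,0,0],[0,0,0],[0,0,0],[0,0,0]]}'
python3 -c "
from go import *
im=snapshot('side');c=proj(np.array([[390,112,20.]]),'side')[0].astype(int);print(c)
cv2.imwrite('pics/l.png',cv2.resize(im[c[1]-60:c[1]+50,c[0]-60:c[0]+60],None,fx=4,fy=4)[:,:,::-1])"
```

```text
time_s: 5.22
position: [390.6, 112.0, 15.9]
orientation: [[0.168, 0.986, 0.001], [0.986, -0.168, 0.002], [0.002, 0.001, -1.0]]
ft_force: [-0.5, -0.4, -1.1]
width: 20.0
grip_force: 40.0
[343 218]
```

View pics/l.png

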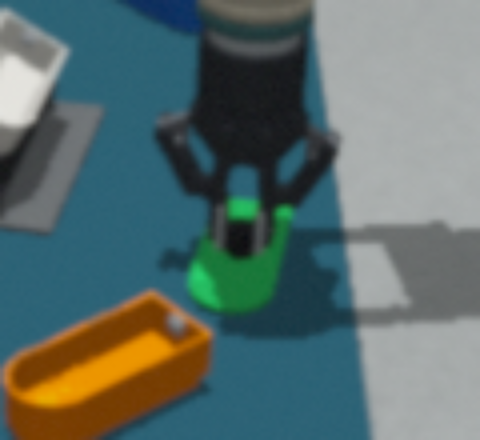

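The lid is held level just above the bench at crop (240,265). I'll lower it gently to contact.

```bash
python3 -m inch '{"gripper":[0,0,0,0],"travel":[[0,0,1],[0,0,1],[0,0,0.5],[0,0,0]],"twist":[[0,0,0],[0,0,0],[0,0,0],[0,0,0]]}'
```

```text
time_s: 5.6
position: [390.9, 112.2, 14.2]
orientation: [[0.167, 0.986, 0.001], [0.986, -0.167, 0.002], [0.002, 0.001, -1.0]]
ft_force: [-3.3, -0.8, 6.4]
width: 20.6
grip_force: 40.8
```

```bash
python3 -m inch '{"gripper":[40,40,40,40,40,40,40,40,60,85],"travel":[[0,0,0],[0,0,0],[0,0,0],[0,0,-5],[0,0,-20],[0,0,-30],[0,0,-30],[0,0,-20],[0,0,0],[0,0,0]],"twist":[[0,0,0],[0,0,0],[0,0,0],[0,0,0],[0,0,0],[0,0,0],[0,0,0],[0,0,0],[0,0,0],[0,0,0]]}'
python3 - <<'E'
from go import *
rows(at(flat,[446,-304.5,132.5],[0,0,90]),20)
E
```

```text
time_s: 6.43
position: [390.9, 112.1, 119.4]
orientation: [[0.167, 0.986, 0.003], [0.986, -0.167, 0.002], [0.003, 0.003, -1.0]]
ft_force: [0.3, 0.1, -0.5]
width: 63.1
grip_force: 0.0
20 x travel [-21.56, -2.88, 1.44] twist [0.011, -0.004, -2.607]
 path zmin 90.0 mid [ 374. -124.  103.] end [ 446.  -304.5   90. ]
```

```bash
python3 -m inch '{"gripper":[85,85,85,85,85,85,85,85,85,85,85,85,85,85,85,85,85,85,85,85],"travel":[[-21.6,-2.9,1.4],[-21.6,-2.9,1.4],[-21.6,-2.9,1.4],[-21.6,-2.9,1.4],[-21.6,-2.9,1.4],[-21.6,-2.9,1.4],[-21.6,-2.9,1.4],[-21.6,-2.9,1.4],[-21.6,-2.9,1.4],[-21.6,-2.9,1.4],[-21.6,-2.9,1.4],[-21.6,-2.9,1.4],[-21.6,-2.9,1.4],[-21.6,-2.9,1.4],[-21.6,-2.9,1.4],[-21.6,-2.9,1.4],[-21.6,-2.9,1.4],[-21.6,-2.9,1.4],[-21.6,-2.9,1.4],[-21.6,-2.9,1.4]],"twist":[[0,0,-2.6],[0,0,-2.6],[0,0,-2.6],[0,0,-2.6],[0,0,-2.6],[0,0,-2.6],[0,0,-2.6],[0,0,-2.6],[0,0,-2.6],[0,0,-2.6],[0,0,-2.6],[0,0,-2.6],[0,0,-2.6],[0,0,-2.6],[0,0,-2.6],[0,0,-2.6],[0,0,-2.6],[0,0,-2.6],[0,0,-2.6],[0,0,-2.6]]}'
cat > white.py <<'E'
from go import *
im={c:snapshot(c) for c in("top","side")}
for c in im: cv2.imwrite(f"pics/{c}1.png",im[c][:,:,::-1])
T,t=slope(0)(W);out=[]
for c,r in(("top",40),("side",40)):
    p=proj((t+T[:,2]*25)[None],c)[0]
    m=mask(im[c],(0,0,125),(179,60,255),p,32 if c=='top' else 36)
    o=cv2.resize(im[c],None,fx=S,fy=S)
    s=sil([np.vstack([U(0,0),U(0,44)])],T,t,c,m.shape)
    for k,col in((s,(255,0,0)),(m,(255,0,255))): cv2.drawContours(o,cv2.findContours(k,0,2)[0],-1,col,1)
    x,y=(p*4).astype(int);out.append(o[y-190:y+190,x-190:x+190])
    im[c]=m
for s in(['top','side'],['top'],['side']):
    b=fit([np.vstack([U(0,12),U(0,44)])],{c:im[c] for c in s},slope(0),W);print(s,b[0].round(1),round(b[1],3))
cv2.imwrite("pics/w.png",np.hstack(out)[:,:,::-1])
rows(at(flat,[446,-304.5,132.5],[0,0,90]),2)
E
python3 white.py
```

```text
time_s: 8.1
position: [444.2, -306.1, 87.3]
orientation: [[-0.675, 0.738, -0.002], [0.738, 0.675, 0.004], [0.004, 0.001, -1.0]]
ft_force: [0.2, 0.9, -0.3]
width: 85.0
grip_force: 0.0
['top', 'side'] [583.8 -25.   78.4] 0.175
['top'] [583.4 -24.5  79. ] 0.031
['side'] [586.6 -29.9  79. ] 0.107
2 x travel [0.38, 1.37, -1.47] twist [0.024, -0.118, -0.076]
 path zmin 89.0 mid [ 446. -304.   90.] end [ 446.  -304.5   90. ]
```

View pics/w.png

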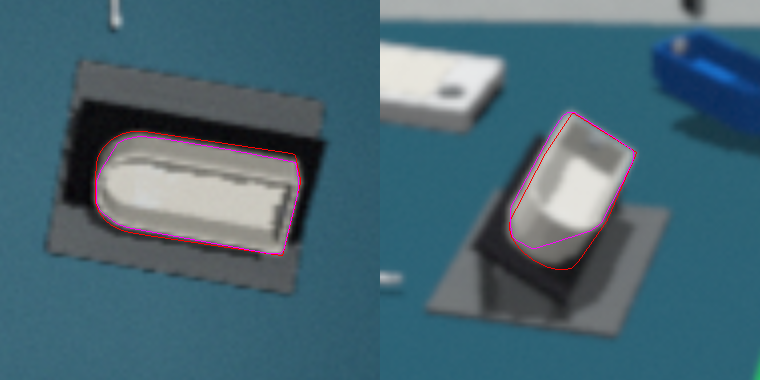

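White tray shows clearly: W outline (red) matches the top view, with the mouth at crop (195,195), and the side rim edge also matches. Now I'll grasp blue.

```bash
sed -i 's/^W=.*/W=[583,-24.3,79.5]/' go.py; python3 -m inch '{"gripper":[85,85,85,85,85,85,85,85,85,85,50,50,50,50,50,50,50],"travel":[[0.4,1.3,0],[0.4,1.3,0],[0,0,13],[0,0,13],[0,0,13],[0,0,13],[0,0,13],[0,0,8],[0,0,4],[0,0,0],[0,0,0],[0,0,0],[0,0,0],[0,0,0],[0,0,0],[0,0,0],[0,0,0]],"twist":[[0,0,0],[0,0,0],[0,0,0],[0,0,0],[0,0,0],[0,0,0],[0,0,0],[0,0,0],[0,0,0],[0,0,0],[0,0,0],[0,0,0],[0,0,0],[0,0,0],[0,0,0],[0,0,0],[0,0,0]]}' 60
```

```text
time_s: 9.62
position: [446.8, -303.6, 13.8]
orientation: [[-0.674, 0.739, 0.002], [0.739, 0.674, 0.001], [-0.001, 0.002, -1.0]]
ft_force: [-0.6, 1.7, 5.3]
width: 59.3
grip_force: 67.0
```

```bash
python3 -m inch '{"gripper":[50,50,50,50,50,50,50,50],"travel":[[0,0,-5],[0,0,-12],[0,0,-20],[0,0,-20],[0,0,-20],[0,0,-20],[0,0,-20],[0,0,-5]],"twist":[[0,0,0],[0,0,0],[0,0,0],[0,0,0],[0,0,0],[0,0,0],[0,0,0],[0,0,0]]}'
python3 - <<'E'
from go import *
rows(at(slope(32+50),W,[0,0,13.8]),18)
E
```

```text
time_s: 10.28
position: [447.0, -304.2, 138.7]
orientation: [[-0.674, 0.739, 0.005], [0.739, 0.674, -0.002], [-0.005, 0.002, -1.0]]
ft_force: [1.1, -0.5, -1.2]
width: 59.0
grip_force: 66.2
18 x travel [14.35, 9.65, 2.43] twist [-1.532, -0.759, 2.869]
 path zmin 121.0 mid [ 463. -133.  121.] end [535.9 -15.6 128. ]
```

```bash
python3 -m inch '{"gripper":[50,50,50,50,50,50,50,50,50,50,50,50,50,50,50,50,50,50,50],"travel":[[14.4,9.7,2.4],[14.4,9.7,2.4],[14.4,9.7,2.4],[14.4,9.7,2.4],[14.4,9.7,2.4],[14.4,9.7,2.4],[14.4,9.7,2.4],[14.4,9.7,2.4],[14.4,9.7,2.4],[14.4,9.7,2.4],[14.4,9.7,2.4],[14.4,9.7,2.4],[14.4,9.7,2.4],[14.4,9.7,2.4],[14.4,9.7,2.4],[14.4,9.7,2.4],[14.4,9.7,2.4],[14.4,9.7,2.4],[0,0,0]],"twist":[[-1.53,-0.76,2.87],[-1.53,-0.76,2.87],[-1.53,-0.76,2.87],[-1.53,-0.76,2.87],[-1.53,-0.76,2.87],[-1.53,-0.76,2.87],[-1.53,-0.76,2.87],[-1.53,-0.76,2.87],[-1.53,-0.76,2.87],[-1.53,-0.76,2.87],[-1.53,-0.76,2.87],[-1.53,-0.76,2.87],[-1.53,-0.76,2.87],[-1.53,-0.76,2.87],[-1.53,-0.76,2.87],[-1.53,-0.76,2.87],[-1.53,-0.76,2.87],[-1.53,-0.76,2.87],[0,0,0]]}'
python3 - <<'E'
from go import *
tg=at(slope(32+50),W,[0,0,13.8]);rows(tg,2)
s={c:snapshot(c) for c in("top","side")}
for c in s: cv2.imwrite(f"pics/{c}2.png",s[c][:,:,::-1])
C,o=now();T=C[:3,:3]@FL
# overlay: blue tray per tool pose (white), white tray rim per W (red)
t=C[:3,3]-T@np.array([0,0,13.8]); Tw,tw=slope(0)(W); out=[]
for c in s:
    im=cv2.resize(s[c],None,fx=S,fy=S)
    for P,A,b,col in((U(0,44),T,t,(255,255,255)),(U(0,12),T,t,(255,255,255)),(U(5,0),T,t,(255,255,0)),(U(0,44),Tw,tw,(255,0,0)),(U(3,44),Tw,tw,(255,0,0))):
        q=(proj(P@A.T+b,c)+.5)*S
        cv2.polylines(im,[q.astype(np.int32)],True,col,1)
    x,y=(proj(tw[None]+Tw[:,2]*60,c)[0]*S).astype(int);out.append(im[y-200:y+200,x-200:x+200])
cv2.imwrite("pics/b.png",np.hstack(out)[:,:,::-1])
E
```

```text
time_s: 11.87
position: [535.5, -11.3, 124.4]
orientation: [[0.182, 0.854, 0.488], [0.983, -0.16, -0.087], [0.003, 0.495, -0.869]]
ft_force: [-0.4, 0.0, -2.0]
width: 59.0
grip_force: 66.1
2 x travel [-2.04, 1.42, -1.27] twist [-0.154, -0.085, -0.048]
 path zmin 126.0 mid [536. -16. 128.] end [535.9 -15.6 128. ]
```

View pics/b.png

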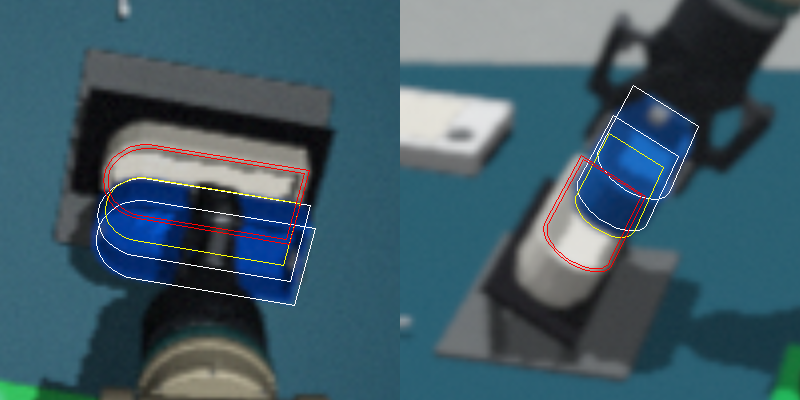

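The top view shows blue hovering in front of and above the white mouth, roughly (200,235) against (205,195). The side view shows it in line with the tray axis. Next I'll fit the relative offset numerically.

```bash
cat > rel.py <<'E'
from go import *
def fitoff(parts,masks,T,t,three=True):
    pose=lambda x:(T,t+T@np.array([x[0],x[1],x[2] if three else 0]))
    b=fit(parts,masks,pose,[0,0,0] if three else [0,0]);return b[0].round(1),round(b[1],3)
E
python3 - <<'E'
from rel import *
L=lambda c,n:cv2.imread(f"pics/{c}{n}.png")[:,:,::-1].copy()
Tw,tw=slope(0)(W);P=[np.vstack([U(0,0),U(0,44)])]
c0={c:proj((tw+Tw[:,2]*25)[None],c)[0] for c in("top","side")}
for v in(60,75,90,110):
    M={}
    for c,r in(("top",32),("side",34)):
        try:M[c]=mask(L(c,1),(0,0,v),(179,55,255),c0[c],r)
        except Exception as e:print(e)
    print(v,'top',fitoff(P,{'top':M['top']},Tw,tw,0),'both',fitoff(P,M,Tw,tw),'side',fitoff(P,{'side':M['side']},Tw,tw,0))
C,o=now();T=C[:3,:3]@FL;t=C[:3,3]-T@np.array([0,0,13.8])
M={c:mask(L(c,2),(106,130,40),(130,255,255),proj((t+T[:,2]*25)[None],c)[0],35) for c in("top","side")}
print('blue top',fitoff(TRAY,{'top':M['top']},T,t,0),'side',fitoff(TRAY,{'side':M['side']},T,t,0),'both',fitoff(TRAY,M,T,t))
E
```

```text
60 top (array([  7.9, -34.2]), np.float64(0.514)) both (array([14.8, -4.5,  8.6]), np.float64(1.066)) side (array([65.4,  9.5]), np.float64(0.511))
75 top (array([  7.6, -34.6]), np.float64(0.514)) both (array([11.6,  0.4,  4.4]), np.float64(1.038)) side (array([51.6, 27.4]), np.float64(0.486))
90 top (array([  5.3, -32.6]), np.float64(0.508)) both (array([3.6, 0.6, 0.5]), np.float64(1.0)) side (array([16.2, 17.4]), np.float64(0.472))
110 top (array([-0.7,  4.1]), np.float64(0.071)) both (array([-1.3,  4.1, -2.3]), np.float64(0.539)) side (array([ 9.2, 12.7]), np.float64(0.464))
blue top (array([2.4, 1.2]), np.float64(0.026)) side (array([-6.1, -0.4]), np.float64(0.066)) both (array([ 2.9, -1.3,  5. ]), np.float64(0.091))
```

```bash
cat > edge.py <<'E'
from rel import *
from scipy.optimize import least_squares
from scipy.ndimage import map_coordinates
def dense(z,ins=0):
    p=U(ins,z);p=np.vstack([p,p[:1]]);s=np.r_[0,np.cumsum(np.linalg.norm(np.diff(p,axis=0),axis=1))]
    u=np.arange(0,s[-1],2);return np.stack([np.interp(u,s,p[:,i]) for i in range(3)],1)
def edgefit(ims,T,t,yaw=True,w=3.,its=8):
    """refine [dx,dy,dz,yaw] of a tray (tray frame, mm/deg) from its silhouette rim edges"""
    rim=np.vstack([dense(44),dense(12)]); x=np.zeros(4)
    for it in range(its):
        A=T@R.from_euler('z',x[3],degrees=True).as_matrix();b=t+T@x[:3];obs=[]
        for c,im in ims.items():
            q=proj(rim@A.T+b,c);h=cv2.convexHull(q.astype(np.float32))
            ctr=h[:,0].mean(0)
            d=np.array([cv2.pointPolygonTest(h,tuple(map(float,k)),True) for k in q])
            k=np.where(d<.15)[0]
            # outward normal: nearest hull edge
            hp=h[:,0];e=np.roll(hp,-1,0)-hp
            g=cv2.GaussianBlur(im.astype(np.float32),(0,0),.7)
            s=np.arange(-w,w+.01,.1)
            for i in k:
                f=np.clip(((q[i]-hp)*e).sum(1)/(e**2).sum(1),0,1);dist=np.linalg.norm(hp+f[:,None]*e-q[i],axis=1);j=dist.argmin()
                n=np.array([e[j,1],-e[j,0]]);n/=np.linalg.norm(n)
                if n@(q[i]-ctr)<0:n=-n
                P=q[i]+s[:,None]*n
                v=np.stack([map_coordinates(g[:,:,ch],[P[:,1],P[:,0]],order=1) for ch in range(3)],1)
                gr=np.linalg.norm(v[10:]-v[:-10],axis=1);m=gr.argmax()
                if gr[m]<12 or m in(0,len(gr)-1):continue
                obs.append((c,i,q[i]+(s[m]+.5)*n,n))
        def res(y):
            A=T@R.from_euler('z',y[3],degrees=True).as_matrix();b=t+T@y[:3];o=[]
            for c in ims:
                O=[k for k in obs if k[0]==c]
                if not O:continue
                q=proj(rim[[k[1] for k in O]]@A.T+b,c);o.append(((q-[k[2] for k in O])*[k[3] for k in O]).sum(1))
            return np.r_[np.concatenate(o),0 if yaw else 100*y[3]]
        r=least_squares(res,x,loss='soft_l1',f_scale=.3);x=r.x;w=max(1.5,w*.8)
    return x.round(2),len(obs),np.median(abs(res(x))).round(2)
E
python3 - <<'E'
from edge import *
L=lambda c,n:cv2.imread(f"pics/{c}{n}.png")[:,:,::-1].copy()
Tw,tw=slope(0)(W)
C,o=now();T=C[:3,:3]@FL;t=C[:3,3]-T@np.array([0,0,13.8])
for cs in(("top","side"),("top",),("side",)):
    print(cs,'white',edgefit({c:L(c,1) for c in cs},Tw,tw),'blue',edgefit({c:L(c,2) for c in cs},T,t+T@np.array([2,0,2]),yaw=False))
E
```

```text
('top', 'side') white (array([ 0.56, -2.76,  2.59,  0.03]), 352, np.float64(0.37)) blue (array([ 2.63, -1.35,  0.84,  0.  ]), 284, np.float64(0.3))
('top',) white (array([ 1.99, -8.55, 14.68, -0.37]), 194, np.float64(0.2)) blue (array([ 2.57,  0.67, -3.66,  0.  ]), 147, np.float64(0.28))
('side',) white (array([93.53, -8.74, 56.34, -0.98]), 189, np.float64(0.2)) blue (array([21.86, -2.02, 12.34, -0.  ]), 141, np.float64(0.29))
```

```bash
python3 - <<'E'
from go import *
rows(at(slope(32+18),W,[-4.1,-1.4,13.8]),5)
E
```

```text
5 x travel [-1.28, 1.01, 5.9] twist [-0.089, -0.026, 0.014]
 path zmin 101.0 mid [545. -19. 110.] end [552.1 -22.7 101. ]
```

```bash
python3 -m inch '{"gripper":[50,50,50,50,50,50,50],"travel":[[-1.3,1,6],[-1.3,1,6],[-1.3,1,6],[-1.3,1,6],[-1.3,1,5.5],[0,0,0],[0,0,0]],"twist":[[-0.09,-0.03,0],[-0.09,-0.03,0],[-0.09,-0.03,0],[-0.09,-0.03,0],[-0.09,-0.03,0],[0,0,0],[0,0,0]]}'
cat > chk.py <<'E'
from edge import *
import sys
n,h,zl,dx,dy=int(sys.argv[1]),float(sys.argv[2]),float(sys.argv[3]),float(sys.argv[4]),float(sys.argv[5])
s={c:snapshot(c) for c in("top","side")}
for c in s: cv2.imwrite(f"pics/{c}{n}.png",s[c][:,:,::-1])
C,o=now();T=C[:3,:3]@FL;t=C[:3,3]-T@np.array([dx,dy,zl])
Tw,tw=slope(0)(W)
print('tool in W',(Tw.T@(C[:3,3]-tw)).round(2),'rot',np.degrees(R.from_matrix(Tw.T@T).as_rotvec()).round(2),'F',(T.T@o['ft_force']).round(1))
e=edgefit(s,T,t,yaw=False);print('edge',e)
p=Tw.T@(t+T@e[0][:3]-tw); print('tray rel to white (meas-bias .56,-2.76,2.59):',(p-[.56,-2.76,2.59]).round(2))
E
python3 chk.py 3 18 13.8 -4.1 0
```

```text
time_s: 12.55
position: [552.6, -23.6, 101.2]
orientation: [[0.184, 0.851, 0.492], [0.983, -0.159, -0.092], [-0.0, 0.501, -0.865]]
ft_force: [-0.1, 0.2, -2.5]
width: 59.0
grip_force: 66.1
tool in W [-4.59 -2.63 64.28] rot [-0.15  0.05 -0.08] F [ 0.6  0.4 -1.6]
edge (array([-2.38,  0.27,  0.62,  0.  ]), 271, np.float64(0.38))
tray rel to white (meas-bias .56,-2.76,2.59): [-3.44  0.36 48.51]
```

```bash
python3 - <<'E'
from edge import *
L=lambda c,n:cv2.imread(f"pics/{c}{n}.png")[:,:,::-1].copy()
T0,t0=flat([446.8,-303.6,132.4])
print('bench edge',edgefit({c:L(c,0) for c in("top","side")},T0,t0), 'top',edgefit({"top":L("top",0)},T0,t0))
C,o=now();T=C[:3,:3]@FL;t=C[:3,3]-T@np.array([0,0,13.8])
t2=t.copy(); Tw,tw=slope(0)(W)
# end positions along tray x from color transition in top image: white (img1), blue hover (img3)
for name,n,A,b,z in(('white',1,Tw,tw,44),('blue3',3,T,t,44),('blue3 z28',3,T,t,28)):
  for c in('top','side'):
    im=cv2.GaussianBlur(L(c,n).astype(np.float32),(0,0),.6);r=[]
    for end in(-70,70):
        e=[]
        for y in(-18,-12,12,18) if end<0 else(-6,-3,0,3,6):
            xe=end if end<0 else 40+np.sqrt(900-y*y)
            s=np.arange(-9,9.1,.25);q=proj(np.stack([xe+s,0*s+y,0*s+z],1)@A.T+b,c)
            v=np.stack([map_coordinates(im[:,:,k],[q[:,1],q[:,0]],order=1) for k in range(3)],1)
            g=np.linalg.norm(v[10:]-v[:-10],axis=1);e.append(round(float(s[g.argmax()]+1.25),1))
        r.append(e)
    print(name,c,r)
M={c:mask(L(c,3),(106,130,40),(130,255,255),proj((t+T[:,2]*25)[None],c)[0],35) for c in("top","side")}
print('blue mask top',fitoff(TRAY,{'top':M['top']},T,t,0),'both',fitoff(TRAY,M,T,t))
E
```

```text
bench edge (array([  2.98,  -1.89, -10.5 ,   0.12]), 307, np.float64(0.2)) top (array([ -48.96,   68.53, -239.53,    0.46]), 170, np.float64(0.13))
white top [[-1.2, 0.2, -0.2, -0.8], [2.8, 1.8, 1.2, 0.8, 0.5]]
white side [[-5.2, -2.2, -5.5, -2.8], [4.8, 2.8, 3.8, 4.0, 3.8]]
blue3 top [[2.8, 4.2, 4.0, 2.5], [1.0, 2.5, 2.0, 1.5, 1.5]]
blue3 side [[7.8, -1.0, -1.2, 2.2], [4.5, 6.2, 5.2, 5.5, 5.2]]
blue3 z28 top [[1.2, 0.0, 2.5, 1.2], [7.0, 6.0, -0.5, -0.8, 2.0]]
blue3 z28 side [[-7.8, 7.8, -2.0, 7.5], [-7.8, -2.5, 6.2, -0.8, 6.2]]
blue mask top (array([0.2, 1.6]), np.float64(0.027)) both (array([0.5, 0.5, 2.7]), np.float64(0.099))
```

```bash
python3 -m inch '{"gripper":[50,50,50,50,50,50,50,50],"travel":[[1.4,0,0],[1.4,0,2],[0,0,2],[0,0,2],[0,0,1.5],[0,0,1.5],[0,0,0],[0,0,0]],"twist":[[0,0,0],[0,0,0],[0,0,0],[0,0,0],[0,0,0],[0,0,0],[0,0,0],[0,0,0]]}'
cat > st.py <<'E'
from go import *
C,o=now();T=C[:3,:3]@FL;Tw,tw=slope(0)(W)
print('tool in W',(Tw.T@(C[:3,3]-tw)).round(2),'rot',np.degrees(R.from_matrix(Tw.T@T).as_rotvec()).round(2),'F tray',(T.T@o['ft_force']).round(1),'M',(T.T@o['torque']).round(2))
E
python3 st.py
```

```text
time_s: 13.32
position: [557.7, -21.3, 93.9]
orientation: [[0.184, 0.85, 0.493], [0.983, -0.159, -0.092], [0.0, 0.502, -0.865]]
ft_force: [-0.2, 1.1, -1.9]
width: 58.8
grip_force: 66.3
tool in W [-1.65 -2.44 55.11] rot [-0.13  0.03 -0.08] F tray [ 1.1  1.3 -1.4] M [ 0.43 -0.22  0.  ]
```

```bash
python3 -m inch '{"gripper":[50,50,50,50],"travel":[[0,0,1],[0,0,1],[0,0,1],[0,0,0]],"twist":[[0,0,0],[0,0,0],[0,0,0],[0,0,0]]}';python3 st.py
```

```text
time_s: 13.65
position: [559.4, -21.6, 91.7]
orientation: [[0.184, 0.85, 0.494], [0.983, -0.159, -0.092], [0.0, 0.503, -0.864]]
ft_force: [-1.1, 1.7, -0.3]
width: 58.9
grip_force: 66.5
tool in W [-1.62 -2.85 52.26] rot [-0.18  0.03 -0.08] F tray [1.5 1.4 0.4] M [ 0.35 -0.3   0.09]
```

```bash
python3 -m inch '{"gripper":[50,50,50,50],"travel":[[0,0,1],[0,0,1],[0,0,0],[0,0,0]],"twist":[[0,0,0],[0,0,0],[0,0,0],[0,0,0]]}';python3 st.py
```

```text
time_s: 13.98
position: [560.4, -21.7, 90.0]
orientation: [[0.184, 0.85, 0.494], [0.983, -0.159, -0.092], [0.0, 0.503, -0.864]]
ft_force: [-1.1, 3.7, 1.4]
width: 59.2
grip_force: 66.7
tool in W [-1.61 -2.89 50.33] rot [-0.18  0.03 -0.07] F tray [3.4 0.8 2.1] M [ 0.33 -0.38  0.03]
```

```bash
python3 -m inch '{"gripper":[50,50,50,50,50],"travel":[[0.5,0,0],[0.4,0,0.5],[0,0,1],[0,0,1],[0,0,0]],"twist":[[0,0,0],[0,0,0],[0,0,0],[0,0,0],[0,0,0]]}' 90;python3 st.py
```

```text
time_s: 14.4
position: [561.5, -21.3, 87.1]
orientation: [[0.184, 0.85, 0.493], [0.983, -0.159, -0.092], [-0.0, 0.502, -0.865]]
ft_force: [1.5, 2.3, -0.2]
width: 58.3
grip_force: 99.9
tool in W [-1.   -2.26 47.34] rot [-0.11  0.06 -0.08] F tray [ 2.5 -0.8 -0.7] M [ 0.26 -0.3  -0.  ]
```

```bash
python3 -m inch '{"gripper":[50,50,50,50],"travel":[[0.4,0,1],[0,0,1],[0,0,0],[0,0,0]],"twist":[[0,0,0],[0,0,0],[0,0,0],[0,0,0]]}';python3 chk.py 4 0 13.8 0 0; python3 - <<'E'
from edge import *
C,o=now();T=C[:3,:3]@FL;t=C[:3,3]-T@np.array([0,0,13.8]);Tw,tw=slope(0)(W);out=[]
for c in("top","side"):
    im=cv2.resize(cv2.imread(f"pics/{c}4.png")[:,:,::-1].copy(),None,fx=S,fy=S)
    for P,A,b,col in((U(0,44),T,t,(255,255,255)),(U(0,12),T,t,(255,255,0)),(U(0,44),Tw,tw,(255,0,0))):
        cv2.polylines(im,[((proj(P@A.T+b,c)+.5)*S).astype(np.int32)],True,col,1)
    x,y=(proj(tw[None]+Tw[:,2]*50,c)[0]*S).astype(int);out.append(cv2.resize(im[y-150:y+150,x-150:x+150],(400,400)))
cv2.imwrite("pics/b2.png",np.hstack(out)[:,:,::-1])
E
```

```text
time_s: 14.73
position: [562.5, -21.1, 85.6]
orientation: [[0.184, 0.85, 0.493], [0.983, -0.159, -0.092], [-0.0, 0.502, -0.865]]
ft_force: [1.0, 1.1, -2.3]
width: 58.6
grip_force: 100.0
tool in W [-0.58 -2.29 45.48] rot [-0.12  0.06 -0.08] F [ 0.7 -0.1 -2.5]
edge (array([0.81, 0.45, 0.66, 0.  ]), 272, np.float64(0.29))
tray rel to white (meas-bias .56,-2.76,2.59): [-0.35  0.89 29.75]
```

View pics/b2.png

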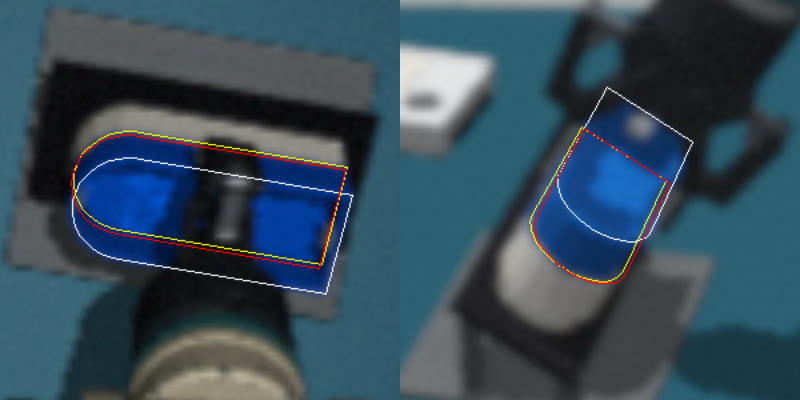

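Blue sits centred over the white mouth in both views; in the side view the blue/white boundary (585,275) is just short of the rim line (585,283). I'll keep pressing down in small steps.

```bash
python3 -m inch '{"gripper":[50,50,50,50],"travel":[[0,0,1],[0,0,1],[0,0,0.5],[0,0,0]],"twist":[[0,0,0],[0,0,0],[0,0,0],[0,0,0]]}' 110;python3 st.py
```

```text
time_s: 15.17
position: [562.7, -21.1, 85.3]
orientation: [[0.184, 0.851, 0.492], [0.983, -0.159, -0.093], [-0.001, 0.5, -0.866]]
ft_force: [-35.9, 5.0, 25.9]
width: 58.3
grip_force: 125.6
tool in W [-0.52 -2.39 45.17] rot [-0.01  0.08 -0.06] F tray [-1.7 18.4 40.5] M [ 2.53  0.48 -0.09]
```

```bash
python3 -m inch '{"gripper":[50,50,50],"travel":[[0,-0.5,-1],[0,0,-0.8],[0,0,0]],"twist":[[0,0,0],[0,0,0],[0,0,0]]}' 60;python3 st.py
```

```text
time_s: 15.42
position: [562.6, -21.0, 85.3]
orientation: [[0.184, 0.85, 0.494], [0.983, -0.159, -0.092], [-0.0, 0.502, -0.865]]
ft_force: [-4.0, 1.1, 4.4]
width: 58.2
grip_force: 120.8
tool in W [-0.51 -2.24 45.26] rot [-0.16  0.05 -0.08] F tray [0.3 1.3 5.9] M [0.7  0.06 0.05]
```

```bash
python3 -m inch '{"gripper":[65,75,85,85,85,85,85,85,85,85,85],"travel":[[0,0,0],[0,0,0],[0,0,0],[0,0,0],[0,0,-5],[0,0,-15],[0,0,-20],[0,0,-20],[0,0,-20],[0,0,-20],[0,0,0]],"twist":[[0,0,0],[0,0,0],[0,0,0],[0,0,0],[0,0,0],[0,0,0],[0,0,0],[0,0,0],[0,0,0],[0,0,0],[0,0,0]]}'
python3 - <<'E'
from go import *
rows(at(flat,[487.9,279.1,41.2],[0,0,95]),18)
E
```

```text
time_s: 16.33
position: [513.9, -11.6, 176.2]
orientation: [[0.183, 0.846, 0.5], [0.983, -0.158, -0.093], [0.001, 0.508, -0.861]]
ft_force: [0.9, 0.3, 1.0]
width: 85.1
grip_force: 0.0
18 x travel [13.45, -10.3, 2.21] twist [1.632, -0.568, 2.072]
 path zmin 95.0 mid [480. 145. 120.] end [487.9 279.1  95. ]
```

```bash
python3 -m inch '{"gripper":[85,85,85,85,85,85,85,85,85,85,85,85,85,85,85,85,85,85,85],"travel":[[13.5,-10.3,2.2],[13.5,-10.3,2.2],[13.5,-10.3,2.2],[13.5,-10.3,2.2],[13.5,-10.3,2.2],[13.5,-10.3,2.2],[13.5,-10.3,2.2],[13.5,-10.3,2.2],[13.5,-10.3,2.2],[13.5,-10.3,2.2],[13.5,-10.3,2.2],[13.5,-10.3,2.2],[13.5,-10.3,2.2],[13.5,-10.3,2.2],[13.5,-10.3,2.2],[13.5,-10.3,2.2],[13.5,-10.3,2.2],[13.5,-10.3,2.2],[0,0,0]],"twist":[[1.63,-0.57,2.07],[1.63,-0.57,2.07],[1.63,-0.57,2.07],[1.63,-0.57,2.07],[1.63,-0.57,2.07],[1.63,-0.57,2.07],[1.63,-0.57,2.07],[1.63,-0.57,2.07],[1.63,-0.57,2.07],[1.63,-0.57,2.07],[1.63,-0.57,2.07],[1.63,-0.57,2.07],[1.63,-0.57,2.07],[1.63,-0.57,2.07],[1.63,-0.57,2.07],[1.63,-0.57,2.07],[1.63,-0.57,2.07],[1.63,-0.57,2.07],[0,0,0]]}'
python3 - <<'E'
from edge import *
s={c:snapshot(c) for c in("top","side")}
for c in s: cv2.imwrite(f"pics/{c}5.png",s[c][:,:,::-1])
rows(at(flat,[487.9,279.1,41.2],[0,0,95]),1)
T,t=slope(32)(W)
print('blue edge vs home',edgefit(s,T,t))
T0,t0=flat([487.9,279.1,41.2]); L=lambda c,n:cv2.imread(f"pics/{c}{n}.png")[:,:,::-1].copy()
print('orange edge',edgefit({c:L(c,0) for c in s},T0,t0))
M={c:mask(s[c],(106,130,40),(130,255,255),proj((t+T[:,2]*25)[None],c)[0],35) for c in s}
print('blue mask',fitoff([np.vstack([U(0,12),U(0,44)])],M,T,t))
out=[]
for c in s:
    im=cv2.resize(s[c],None,fx=S,fy=S)
    x,y=(proj(t[None]+T[:,2]*20,c)[0]*S).astype(int);out.append(cv2.resize(im[y-110:y+110,x-130:x+130],(400,338)))
cv2.imwrite("pics/b3.png",np.hstack(out)[:,:,::-1])
E
```

```text
time_s: 17.92
position: [487.3, 281.3, 88.8]
orientation: [[0.753, 0.658, -0.009], [0.658, -0.753, 0.0], [-0.007, -0.006, -1.0]]
ft_force: [-0.7, 0.3, 0.3]
width: 85.1
grip_force: 0.0
1 x travel [0.43, 0.87, -5.62] twist [-0.218, 0.396, 0.071]
 path zmin 95.0 mid [488. 279.  95.] end [487.9 279.1  95. ]
blue edge vs home (array([ 1.19, -2.29,  2.63,  0.92]), 264, np.float64(0.29))
orange edge (array([ 0.04,  1.35,  3.98, -0.53]), 338, np.float64(0.3))
blue mask (array([ 0.9, -2.5,  4. ]), np.float64(0.341))
```

View pics/b3.png

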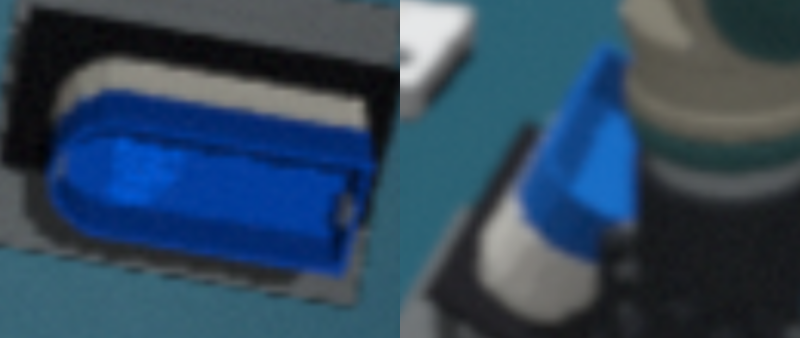

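Blue is seated: the fit puts it 0.6/0.5/0.04 mm from home after the bias correction, and the picture shows its shoulder flush on the white rim. Now for orange.

```bash
python3 -m inch '{"gripper":[85,85,85,85,85,85,85,85,85,85,50,50,50,50,50,50],"travel":[[0.4,0.9,6],[0,0,13],[0,0,13],[0,0,13],[0,0,13],[0,0,10],[0,0,5],[0,0,2],[0,0,0],[0,0,0],[0,0,0],[0,0,0],[0,0,0],[0,0,0],[0,0,0],[0,0,0]],"twist":[[-0.2,0.4,0.3],[0,0,0],[0,0,0],[0,0,0],[0,0,0],[0,0,0],[0,0,0],[0,0,0],[0,0,0],[0,0,0],[0,0,0],[0,0,0],[0,0,0],[0,0,0],[0,0,0],[0,0,0]]}' 60
```

```text
time_s: 19.35
position: [488.6, 279.8, 16.7]
orientation: [[0.756, 0.655, 0.002], [0.655, -0.756, 0.002], [0.003, -0.0, -1.0]]
ft_force: [-1.2, -0.8, 5.6]
width: 58.5
grip_force: 67.0
```

```bash
python3 -m inch '{"gripper":[70,70,70,70,70,50,50,50,50,50],"travel":[[0,0,0],[0,0,0],[0,0,2],[0,0,1.5],[0,0,0],[0,0,0],[0,0,0],[0,0,0],[0,0,0],[0,0,0]],"twist":[[0,0,0],[0,0,0],[0,0,0],[0,0,0],[0,0,0],[0,0,0],[0,0,0],[0,0,0],[0,0,0],[0,0,0]]}' 60; python3 st.py
python3 -m inch '{"gripper":[50,50,50,50,50,50,50,50,50],"travel":[[0,0,-5],[0,0,-12],[0,0,-20],[0,0,-20],[0,0,-20],[0,0,-20],[0,0,-20],[0,0,-20],[0,0,0]],"twist":[[0,0,0],[0,0,0],[0,0,0],[0,0,0],[0,0,0],[0,0,0],[0,0,0],[0,0,0],[0,0,0]]}'
python3 - <<'E'
from go import *
rows(at(slope(64+50),W,[-0.5,-2.3,13.5]),18)
E
```

```text
time_s: 20.18
position: [487.9, 279.4, 12.0]
orientation: [[0.756, 0.655, 0.001], [0.655, -0.756, 0.002], [0.001, -0.001, -1.0]]
ft_force: [1.3, 0.4, -0.6]
width: 59.0
grip_force: 67.0
tool in W [281.3  145.35  45.86] rot [ 28.86  10.01 -37.73] F tray [ 1.2 -0.6 -0.6] M [0.03 0.01 0.03]
time_s: 20.93
position: [489.7, 280.2, 155.0]
orientation: [[0.756, 0.655, 0.009], [0.655, -0.756, 0.005], [0.01, 0.002, -1.0]]
ft_force: [1.1, 0.8, -0.6]
width: 59.1
grip_force: 66.7
18 x travel [-13.31, 10.04, 1.97] twist [-1.587, 0.532, -2.101]
 path zmin 144.0 mid [484. 114. 144.] end [522.2 -13.5 156.6]
```

```bash
python3 -m inch '{"gripper":[50,50,50,50,50,50,50,50,50,50,50,50,50,50,50,50,50,50,50,50],"travel":[[-13.3,10,2],[-13.3,10,2],[-13.3,10,2],[-13.3,10,2],[-13.3,10,2],[-13.3,10,2],[-13.3,10,2],[-13.3,10,2],[-13.3,10,2],[-13.3,10,2],[-13.3,10,2],[-13.3,10,2],[-13.3,10,2],[-13.3,10,2],[-13.3,10,2],[-13.3,10,2],[-13.3,10,2],[-13.3,10,2],[0,0,0],[0,0,0]],"twist":[[-1.59,0.53,-2.1],[-1.59,0.53,-2.1],[-1.59,0.53,-2.1],[-1.59,0.53,-2.1],[-1.59,0.53,-2.1],[-1.59,0.53,-2.1],[-1.59,0.53,-2.1],[-1.59,0.53,-2.1],[-1.59,0.53,-2.1],[-1.59,0.53,-2.1],[-1.59,0.53,-2.1],[-1.59,0.53,-2.1],[-1.59,0.53,-2.1],[-1.59,0.53,-2.1],[-1.59,0.53,-2.1],[-1.59,0.53,-2.1],[-1.59,0.53,-2.1],[-1.59,0.53,-2.1],[0,0,0],[0,0,0]]}'
cat > ends.py <<'E'
from edge import *
def ends(n,A,b,c='top',z=44,S_=8):
    im=cv2.GaussianBlur(cv2.imread(f"pics/{c}{n}.png").astype(np.float32),(0,0),.6);r=[]
    for end in(-70,70):
        e=[]
        for y in(-18,-12,12,18) if end<0 else(-6,-3,0,3,6):
            xe=end if end<0 else 40+np.sqrt(900-y*y)
            s=np.arange(-9,9.1,.25);q=proj(np.stack([xe+s,0*s+y,0*s+z],1)@A.T+b,c)
            v=np.stack([map_coordinates(im[:,:,k],[q[:,1],q[:,0]],order=1) for k in range(3)],1)
            g=np.linalg.norm(v[10:]-v[:-10],axis=1);e.append(s[g.argmax()]+1.25)
        r.append(round(float(np.median(e)),2))
    return r
E
python3 chk.py 6 50 12 0 0; python3 - <<'E'
from ends import *
C,o=now();T=C[:3,:3]@FL;t=C[:3,3]-T@np.array([0,0,12]);Tb,tb=slope(32)(W)
print('orange top ends',ends(6,T,t),'blue home ends',ends(5,Tb,tb))
C3=None
rows(at(slope(64+18),W,[-0.5,-2.3,12]),6)
M={c:mask(cv2.imread(f"pics/{c}6.png")[:,:,::-1].copy(),*COL['orange'],proj((t+T[:,2]*25)[None],c)[0],35) for c in("top","side")}
print('mask top',fitoff(TRAY,{'top':M['top']},T,t,0),'both',fitoff(TRAY,M,T,t))
E
```

```text
time_s: 22.6
position: [519.3, -14.5, 150.3]
orientation: [[0.185, 0.856, 0.483], [0.983, -0.159, -0.096], [-0.006, 0.493, -0.87]]
ft_force: [0.1, 0.7, -2.4]
width: 59.0
grip_force: 66.6
tool in W [ -0.98   3.01 123.61] rot [0.46 0.32 0.1 ] F [ 0.5  1.  -1.9]
edge (array([-0.7 , -0.9 ,  2.08, -0.  ]), 295, np.float64(0.3))
tray rel to white (meas-bias .56,-2.76,2.59): [ -2.29   4.95 111.1 ]
orange top ends [-1.5, 0.75] blue home ends [-1.25, 2.75]
6 x travel [0.09, 0.91, 4.93] twist [-0.076, 0.053, 0.016]
 path zmin 128.0 mid [532. -16. 135.] end [538.7 -16.6 127.6]
mask top (array([-1.8,  8.8]), np.float64(0.267)) both (array([-2.3, -0.1,  1.5]), np.float64(0.363))
```

```bash
python3 - <<'E'
from go import *
rows(at(slope(64+16),W,[1.5,-2.1,12]),6)
E
```

```text
6 x travel [0.43, 0.88, 5.26] twist [-0.076, 0.053, 0.016]
 path zmin 126.0 mid [533. -14. 134.] end [539.8 -14.8 125.7]
```

```bash
python3 -m inch '{"gripper":[50,50,50,50,50,50,50,50],"travel":[[0.4,0.9,5.2],[0.4,0.9,5.2],[0.4,0.9,5.2],[0.4,0.9,5.2],[0.4,0.9,5.2],[0.4,0.9,5.2],[0,0,0],[0,0,0]],"twist":[[-0.08,0.05,0],[-0.08,0.05,0],[-0.08,0.05,0],[-0.08,0.05,0],[-0.08,0.05,0],[-0.08,0.05,0],[0,0,0],[0,0,0]]}'
python3 chk.py 7 16 12 0 0; python3 - <<'E'
from ends import *
C,o=now();T=C[:3,:3]@FL;t=C[:3,3]-T@np.array([0,0,12])
print('orange top ends',ends(7,T,t))
E
```

```text
time_s: 23.37
position: [540.1, -15.5, 126.2]
orientation: [[0.18, 0.852, 0.492], [0.984, -0.155, -0.092], [-0.002, 0.501, -0.866]]
ft_force: [-0.0, -1.1, -1.9]
width: 59.0
grip_force: 66.6
tool in W [ 0.9  -3.18 92.74] rot [-0.12  0.02  0.14] F [ 0.4  0.7 -1.8]
edge (array([ 0.02, -0.55,  0.92, -0.  ]), 300, np.float64(0.4))
tray rel to white (meas-bias .56,-2.76,2.59): [ 0.35 -0.99 79.07]
orange top ends [-0.62, 1.25]
```

```bash
python3 -m inch '{"gripper":[50,50,50,50,50,50,50],"travel":[[0.4,-0.5,1],[0,-0.5,2],[0,0,2],[0,0,2],[0,0,1.5],[0,0,0],[0,0,0]],"twist":[[0,0,0],[0,0,0],[0,0,0],[0,0,0],[0,0,0],[0,0,0],[0,0,0]]}' 90; python3 st.py
```

```text
time_s: 24.05
position: [543.6, -15.7, 118.7]
orientation: [[0.18, 0.851, 0.493], [0.984, -0.155, -0.092], [-0.002, 0.501, -0.865]]
ft_force: [0.2, -0.5, -1.9]
width: 58.3
grip_force: 100.4
tool in W [ 1.23 -1.95 83.99] rot [-0.09  0.03  0.14] F tray [-0.5  0.7 -1.8] M [ 0.36  0.07 -0.02]
```

```bash
python3 -m inch '{"gripper":[50,50,50,50],"travel":[[0,0,1],[0,0,1],[0,0,1],[0,0,0]],"twist":[[0,0,0],[0,0,0],[0,0,0],[0,0,0]]}'; python3 st.py
```

```text
time_s: 24.38
position: [545.4, -16.0, 116.6]
orientation: [[0.18, 0.851, 0.494], [0.984, -0.155, -0.092], [-0.002, 0.502, -0.865]]
ft_force: [-0.3, -0.6, -0.4]
width: 58.8
grip_force: 101.0
tool in W [ 1.3  -2.41 81.23] rot [-0.15  0.02  0.14] F tray [-0.6  0.4 -0.2] M [0.32 0.08 0.01]
```

```bash
python3 -m inch '{"gripper":[50,50,50],"travel":[[0,0,1],[0,0,1],[0,0,0]],"twist":[[0,0,0],[0,0,0],[0,0,0]]}'; python3 st.py
```

```text
time_s: 24.63
position: [546.4, -16.2, 114.7]
orientation: [[0.18, 0.851, 0.494], [0.984, -0.155, -0.092], [-0.002, 0.502, -0.865]]
ft_force: [0.2, -0.5, -0.4]
width: 58.3
grip_force: 101.1
tool in W [ 1.29 -2.38 79.12] rot [-0.15  0.02  0.14] F tray [-0.4 -0.  -0.5] M [0.21 0.09 0.01]
```

```bash
python3 -m inch '{"gripper":[50,50,50],"travel":[[0,0,1],[0,0,1],[0,0,0]],"twist":[[0,0,0],[0,0,0],[0,0,0]]}' 110; python3 st.py
```

```text
time_s: 24.88
position: [547.1, -16.4, 112.6]
orientation: [[0.18, 0.851, 0.493], [0.984, -0.155, -0.092], [-0.002, 0.502, -0.865]]
ft_force: [-0.2, -0.4, -0.8]
width: 58.3
grip_force: 117.7
tool in W [ 1.24 -1.97 76.9 ] rot [-0.1   0.03  0.14] F tray [-0.4  0.5 -0.6] M [0.22 0.2  0.03]
```

```bash
python3 -m inch '{"gripper":[50,50,50],"travel":[[0,0,0.7],[0,0,0.3],[0,0,0]],"twist":[[0,0,0],[0,0,0],[0,0,0]]}'; python3 st.py
```

```text
time_s: 25.13
position: [547.5, -16.4, 111.8]
orientation: [[0.18, 0.851, 0.493], [0.984, -0.155, -0.092], [-0.002, 0.501, -0.865]]
ft_force: [-1.1, -0.8, 0.5]
width: 58.6
grip_force: 117.7
tool in W [ 1.27 -1.97 76.04] rot [-0.1   0.03  0.15] F tray [-0.9  0.6  0.9] M [ 0.32  0.14 -0.01]
```

```bash
python3 -m inch '{"gripper":[50,50,50],"travel":[[0,0,0.7],[0,0,0.3],[0,0,0]],"twist":[[0,0,0],[0,0,0],[0,0,0]]}'; python3 st.py
```

```text
time_s: 25.38
position: [547.9, -16.4, 111.4]
orientation: [[0.18, 0.851, 0.493], [0.984, -0.155, -0.092], [-0.002, 0.501, -0.865]]
ft_force: [-7.8, 0.9, 6.2]
width: 58.1
grip_force: 119.1
tool in W [ 1.31 -2.02 75.46] rot [-0.08  0.03  0.15] F tray [-0.5  3.6  9.3] M [ 1.03  0.32 -0.09]
```

```bash
python3 -m inch '{"gripper":[50,50,50],"travel":[[0,0,0.5],[0,0,0],[0,0,0]],"twist":[[0,0,0],[0,0,0],[0,0,0]]}'; python3 st.py
```

```text
time_s: 25.63
position: [547.9, -16.4, 111.3]
orientation: [[0.18, 0.852, 0.492], [0.984, -0.155, -0.092], [-0.002, 0.501, -0.866]]
ft_force: [-12.8, 1.1, 10.7]
width: 58.1
grip_force: 120.1
tool in W [ 1.34 -2.04 75.43] rot [-0.05  0.03  0.15] F tray [-1.3  5.8 15.7] M [ 1.61  0.39 -0.01]
```

```bash
python3 -m inch '{"gripper":[50,50,50,50,50,50],"travel":[[0,0,0.6],[0,0,0.2],[0,0,0],[0,-0.4,-1],[0,0,-0.6],[0,0,0]],"twist":[[0,0,0],[0,0,0],[0,0,0],[0,0,0],[0,0,0],[0,0,0]]}'; python3 st.py
```

```text
time_s: 26.13
position: [547.8, -16.4, 111.4]
orientation: [[0.18, 0.851, 0.494], [0.984, -0.155, -0.092], [-0.002, 0.502, -0.865]]
ft_force: [-2.4, -1.1, 3.1]
width: 58.4
grip_force: 118.0
tool in W [ 1.32 -1.95 75.55] rot [-0.15  0.02  0.14] F tray [-1.5  0.3  3.8] M [ 0.42  0.32 -0.04]
```

Stays put. I'll release, retreat and move aside to the left, clear of the view.

```bash
python3 -m inch '{"gripper":[65,75,85,85,85,85,85,85,85,85,85,85,85,85,85,85,85],"travel":[[0,0,0],[0,0,0],[0,0,0],[0,0,0],[0,0,-5],[0,0,-15],[0,0,-20],[0,0,-25],[0,0,-25],[-25,0,-20],[-35,0,0],[-35,0,0],[-35,0,0],[-35,0,0],[-35,0,0],[-35,0,0],[0,0,0]],"twist":[[0,0,0],[0,0,0],[0,0,0],[0,0,0],[0,0,0],[0,0,0],[0,0,0],[0,0,0],[0,0,0],[0,0,0],[0,0,0],[0,0,0],[0,0,0],[0,0,0],[0,0,0],[0,0,0],[0,0,0]]}'
python3 - <<'E'
from ends import *
s={c:snapshot(c) for c in("top","side")}
T,t=slope(64)(W)
print('orange vs home',edgefit(s,T,t))
out=[]
for c in s:
    cv2.imwrite(f"pics/{c}8.png",s[c][:,:,::-1])
    im=cv2.resize(s[c],None,fx=S,fy=S)
    x,y=(proj(t[None]+T[:,2]*0,c)[0]*S).astype(int);out.append(cv2.resize(im[y-170:y+170,x-170:x+170],(400,400)))
full=np.hstack([s[c][:,:] for c in s]);full=cv2.resize(full,(800,300))[:200]
cv2.imwrite("pics/f.png",np.vstack([np.hstack(out),full])[:,:,::-1])
E
```

```text
time_s: 27.55
position: [449.3, -242.5, 207.0]
orientation: [[0.186, 0.85, 0.493], [0.982, -0.16, -0.096], [-0.003, 0.502, -0.865]]
ft_force: [1.5, -0.1, -0.4]
width: 84.9
grip_force: 0.0
orange vs home (array([ 1.29, -2.2 ,  1.8 ,  0.54]), 391, np.float64(0.3))
```

View pics/f.png

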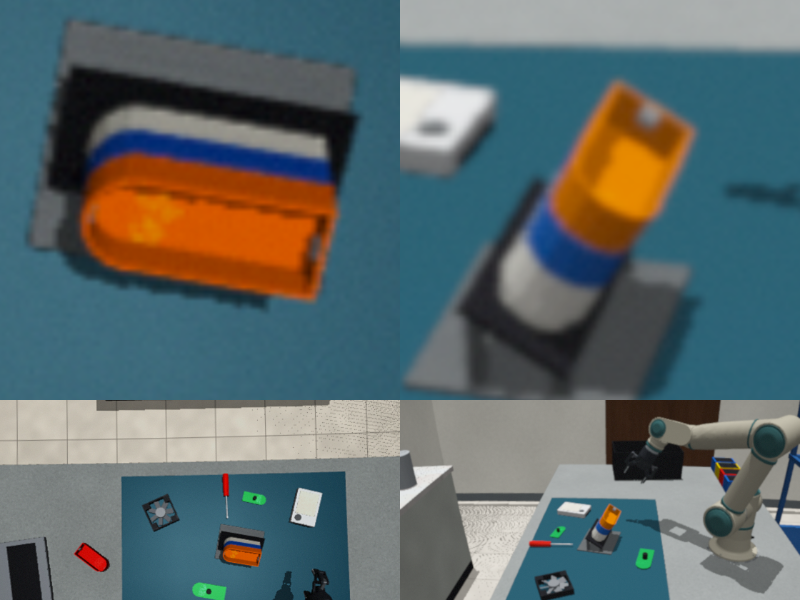

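The three trays are stacked flush and in line (top crop 205,230; side crop 620,190). The lid lies flat with its knob up at (208,590), and the bystanders haven't moved. Orange is 1.3/-2.2/1.8 mm from nominal, the same camera bias as the seated blue. Handing in.

```bash
python3 -c "
from cell import *
print(hand_in())"
```

```text
the job is handed in; nothing more can be done
None
```

The job is handed in: the lid lies flat on the bench knob up, and blue in white and orange in blue look home and flush in the final pictures, though blue briefly took about 44 N of push against its stop; the hard drive, fan and screwdriver were not touched, and the clock read about 28 s.

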